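# Hang a loaded C-carrier on the lipped paint rail

### The arm

A 6-joint arm with a two-finger parallel gripper is mounted at the origin on the work surface. World frame = base frame: x ahead of the robot, y to its left, z up, the work surface at z = 0. Lengths are in m, angles in rad, forces in N, time in s.
With the tool pointing down it reaches from about 0.3 to 0.875 m from the base axis. Payload 6.4 kg.
Tool frame: the origin (TCP) lies midway between the tips of the shut fingers; the grasp point (between the pads) lies 19 mm behind it; y points along the fingers, x is the direction in which the jaws open and shut, and the axes are right-handed (so a half turn about y gives the same grasp; the last joint's range is limited). The gripper opens to 85 mm and grips with 20 to 120 N. Pads are 22 mm wide; open, the fingers measure 114 mm over their backs; the gripper's body (76 mm by 85 mm) begins 54 mm behind the grasp point. The pads swing forward as they close: fully open they stand 13 mm farther back than shut.
Start: joints at [-1.465, 0.181, 1.607, -0, 1.354, -0.206], TCP at [0.176, -0.547, 0.231] pointing down, gripper open.
Joint ranges: [-2.99, 2.99], [-0.89, 2.07], [0.3, 2.58], [-1.14, 4.28], [0, 2.63], [-3.12, 3.12]. Speed limits (rad/s): [2.57, 2.57, 3.01, 3.14, 3.14, 3.14].

### API

Orientations are given as a unit quaternion [w, x, y, z].
In Python, from bench import ctrl gives the robot as it stands.
- The arm moves only by the tool step_arm, never from a script. Its argument "commands" is a list of rows, each a list of 7 numbers: the turn, a rotation vector about the tool's x, y, z in units of 6 degrees (1.0 is 6 degrees), then the shift along the tool's x, y, z in units of 30 mm (1.0 is 30 mm), then the opening, from 0 (shut) to 1 (fully open). A call has 1 to 10 rows; each row shifts and turns the commanded pose from where the row before left it, along the tool's axes as they then stand; what a row does not reach is not made up. A row lasts 1/10 s, in which the tool goes at most 50 mm and 8.59 degrees, less where a joint would pass 70% of its speed; a pose out of reach is approached as far as the arm can. A call with a number of a shift or a turn outside -1 to 1 is refused whole. A call with a gripper value outside its range is refused whole. The fingers move at their own pace and stop on an object; the grip force is fixed at half the most. Time passes only in rows, so rows that do not move let the fingers close. It gives the time, the measured TCP pose, the force and the opening at its end, in the units of the state.
- ctrl.get_obs(): the state, without advancing time (a new reading comes with each control period).
- ctrl.camera(name): name is "scene" or "top" or "wrist"; returns (picture, depth): 384x512x3 uint8, blue, green, red; 384x512 float32, m along the optical axis (not along the pixel's ray), 0 where there is no reading.
- ctrl.get_calibration(name): a dict with "intrinsics" (3x3 intrinsics, pixels), "R" (3x3) and "t" (3): a world point X has camera coordinates R X + t. Camera axes: x right, y down, z forward; pixel columns grow to the right and rows downward; lengths in m; the calibration is good to about 2 mm. A picture is of the moment at which its call begins: read the wrist's pose just before it. get_calibration takes no time and is no camera call; for the wrist camera it gives the pose at the moment of the call.
- ctrl.hand_in(): hands the job in, once; it reports no verdict.
Trained networks look in the newest picture that a camera, given by its name, has taken for a name from the list of things; names that differ only in an ending like _2 or _b are one class to them, and where a whole thing is asked for, a point or a joint stands for the part that bears it (a point fixed in the world has none). Each returns a list of dicts, best first, with "p" (0 to 1); they miss things now and then, are a little off and sometimes report something else, mostly with a low value. They report only what shows in the picture. A call takes as long as a camera call. They do not tell look-alikes from the thing itself.
- ctrl.boxes_of(thing, camera): "point" ([x, y, z] in m, in the coordinates of the camera as it stood for that picture, good to about 4 mm: the middle of the surface that is visible of it).
- ctrl.silhouettes(thing, camera): "pixels" (384x512 bool, what is visible of it).
The state is a dict: "time_s": time; "q": joint angles; "dq": joint speeds; "joint_efforts": joint torques, N m; "eef_pos": TCP position; "eef_rot": TCP orientation; "wrist_force": force on the tool from outside, world axes, zero at the start; "torque": the same for the moment, N m; "opening": opening from 0.0 (shut) to 1.0 (fully open).
Only numpy, scipy, OpenCV 4.12 (cv2) and the standard library are available. Lean on these libraries where they do the work, as an engineer would, in place of code of your own. Each camera call takes 0.05 s, during which the arm holds its last target.

### The job

Hang the loaded steel carrier on the paint-line rail: from the robot's side, lift its toe over the rail's front lip, set it gently down on the notched bar behind the lip, and slide it along until the toe drops fully home into a notch. Let go so that it hangs free, still and square to the rail; do not bang or force it against the rail, and leave the bin, hammer, bracket and offcut where they are.

Things in the scene. Friction and masses are not known exactly. Their poses are not given: they have to be found in the camera images.
- carrier_grip (a point): centre of the lifting tab of the loose steel carrier (0.6 to 0.9 kg, balanced under the tab, standing upright at the start). The tab is an upright flat 12 (x) x 20 (y) x 45 (z) mm; grasp it from above. Its lower end, 22.5 mm below this point, stands on the hook arm. Seen from the side the carrier is a C with its mouth towards its +x; y across, z up
- carrier_toe (a point): centre of the flat bottom end of the carrier's toe, 64.5 mm straight below the tab's centre; axes as the tab's. The toe is 10 (x) x 20 (y) mm in section and hangs 34 mm below the hook arm, which is 25 mm wide, 8 mm thick and runs back (-x) to an upright spine 41 to 49 mm behind the toe
- carrier_platform (a point): point on the underside of the carrier's platform straight below the toe (135 mm) and tab (199.5 mm). The platform is 6 mm thick, 80 mm wide in y, and runs from 55 mm behind this point (-x) to 75 mm ahead (+x); on it, 2 to 52 mm ahead, sits a 50 mm square-tube post shoe whose top is 51 mm above this point
- rail_seat (a point): point of the fixed rail midway along it, in the middle of its trough, level with the top of the notched bar. x across the rail away from the robot, y along it, z up. Notches in the bar: 25 mm wide along y, 8 mm deep, at 60 mm pitch. The bar stands anywhere along y, held firmly, so notch places are not given: there is one within 30 mm of this point. Rail and bar are rigid; keep under 40 N
- rail_lip (a point): middle of the top edge of the rail's front (robot-side) lip, 14 mm above the top of the notched bar; the lip is 4 mm thick. Axes as rail_seat. The trough behind it is 24 mm wide (12 mm either side of rail_seat); on its far side a 4 mm back guard rises 22 mm above the bar's top
- rail_foot (a point): point on the table straight below rail_seat (183 mm). The rail is 400 mm long, its underside 163 mm above the table. It stands on two 40 mm square uprights, centred 175 mm either side along y, each on a foot plate 110 (x) x 60 (y) x 6 mm with bolts. At the left (+y) end a 36 mm thick index cylinder for the bar reaches to 355 mm, 153 to 206 mm above the table
- bin: open black bin, 110 x 90 x 75 mm, loose, empty; origin under its centre. Leave alone
- hammer: hammer lying on the table beyond the rail, 270 mm long. Leave alone
- bracket: flat steel bracket 150 x 30 mm with one bent-up end 40 mm high, lying beyond the rail; origin under the centre of its flat. Leave alone
- offcut: offcut of 30 mm square steel tube, 120 mm long along its y, lying beyond the rail; origin under its centre. Leave alone
Mind the look-alikes: they are no part of the job. Of the things like the part that bears carrier_grip, leave any that is turquoise; of the rest the smaller one is meant.

How it is judged:
By the outcome, as a careful person would: the job done as asked, in the order asked, and still so for the second after the job is handed in, with the robot touching nothing.
It also fails if it takes over 72 s, if anything falls off the work surface, if the arm or the gripper's body presses on something with over 40 N, if the wrist force passes 120 N, or if a joint passes its speed limit or range.

## Working session

There is one attempt and no reset: what is moved stays moved. The work goes in short steps, Python scripts to look and compute and a tool call to move; the robot and the scene stay as the last step left them, time stands still between calls to the robot, and variables do not carry over. Pictures are saved under pics/ and viewed, and the job is handed in when it is done.

Besides the shell and the picture viewer there is one more tool, called after "Call:" as name(argument=value, ...), one argument or row to a line, values as JSON. step_arm: Moves the arm, as the interface text tells. Its arguments: {"type":"object","properties":{"commands":{"type":"array"}},"required":["commands"]}

```bash
ls; mkdir -p pics; cat > h.py <<'E'
import numpy as np, cv2
from bench import ctrl
def towld(name,p,cal=None):
    c=cal or ctrl.get_calibration(name)
    return np.array(c["R"]).T@(np.array(p)-np.array(c["t"]))
def cloud(name,depth,cal=None):
    c=cal or ctrl.get_calibration(name); K=np.array(c["intrinsics"])
    v,u=np.indices(depth.shape)
    P=np.stack([(u-K[0,2])/K[0,0]*depth,(v-K[1,2])/K[1,1]*depth,depth],-1)
    W=(P-np.array(c["t"]))@np.array(c["R"])
    W[depth<=0]=np.nan
    return W
def proj(name,X,cal=None):
    c=cal or ctrl.get_calibration(name); K=np.array(c["intrinsics"])
    p=K@(np.array(c["R"])@np.array(X)+np.array(c["t"])); return p[:2]/p[2]
E
python3 - <<'E'
from h import *
for n in ["scene","top"]:
    im,d=ctrl.camera(n); cv2.imwrite(f"pics/{n}0.png",im); np.save(f"{n}0.npy",d)
    for t in ["carrier_grip","carrier_toe","carrier_platform","rail_seat","rail_lip","rail_foot"]:
        for r in ctrl.boxes_of(t,n): print(n,t,round(r["p"],2),towld(n,r["point"]).round(3),proj(n,towld(n,r["point"])).round())
o=ctrl.get_obs(); print(o)
E
```

```text
pics
scene carrier_grip 0.91 [0.448 0.354 0.043] [302. 176.]
scene carrier_grip 0.9 [0.284 0.378 0.047] [282. 156.]
scene carrier_grip 0.65 [0.494 0.57  0.053] [347. 162.]
scene carrier_grip 0.33 [ 0.613 -0.019  0.171] [250. 211.]
scene carrier_toe 0.96 [0.491 0.567 0.048] [346. 162.]
scene carrier_toe 0.86 [0.287 0.382 0.048] [283. 155.]
scene carrier_toe 0.81 [0.449 0.349 0.045] [301. 176.]
scene carrier_toe 0.37 [0.735 0.325 0.003] [345. 224.]
scene carrier_toe 0.32 [0.79  0.04  0.023] [296. 265.]
scene carrier_platform 0.93 [0.491 0.573 0.051] [347. 161.]
scene carrier_platform 0.8 [0.453 0.353 0.045] [302. 176.]
scene carrier_platform 0.69 [0.291 0.375 0.047] [283. 157.]
scene rail_seat 0.82 [ 0.614 -0.02   0.168] [250. 212.]
scene rail_lip 0.92 [ 0.615 -0.017  0.169] [251. 211.]
scene rail_lip 0.34 [0.449 0.354 0.047] [302. 175.]
scene rail_foot 0.6 [ 0.615 -0.018  0.17 ] [251. 211.]
top carrier_grip 0.91 [0.266 0.385 0.005] [178. 259.]
top carrier_grip 0.86 [0.444 0.353 0.008] [187. 211.]
top carrier_grip 0.81 [0.476 0.569 0.004] [130. 203.]
top carrier_grip 0.3 [0.772 0.049 0
[... 483 characters left out ...]
 0.182] [267. 168.]
{'time_s': 0.7, 'q': array([-1.46530553e+00,  1.80754375e-01,  1.60699539e+00, -3.41411170e-05,
        1.35378648e+00, -2.06296515e-01]), 'dq': array([ 4.73042110e-04, -6.59538986e-04,  1.16688284e-04, -1.40807541e-03,
        7.25687998e-04, -8.65325014e-05]), 'joint_efforts': array([-1.07925222e-03, -4.44724667e+01, -3.51612747e+01, -4.76063560e-04,
        6.16746602e-04,  3.48335027e-05]), 'eef_pos': array([ 0.17639775, -0.54729716,  0.23131637]), 'eef_rot': array([-0.57154691,  0.5715923 , -0.41629837,  0.41630762]), 'wrist_force': array([-0.32148205,  0.12872474, -0.15874245]), 'torque': array([ 0.03030462, -0.05120956,  0.01541661]), 'opening': 0.9998371272113913}
```

View pics/scene0.png

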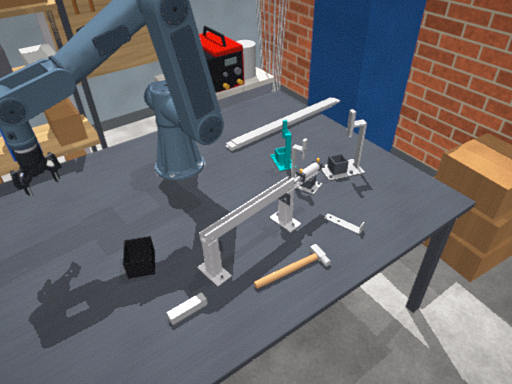

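View pics/top0.png

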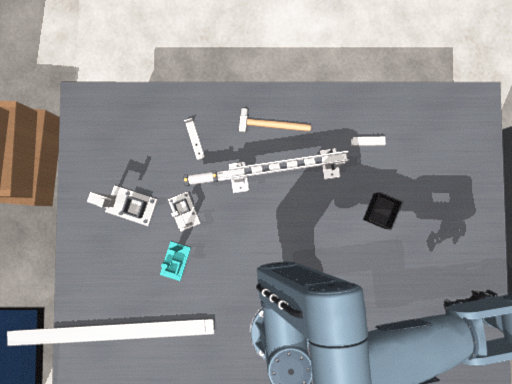

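```bash
python3 - <<'E'
from h import *
im=cv2.imread("pics/scene0.png"); a=cv2.resize(im[90:215,255:385],None,fx=4,fy=4,interpolation=cv2.INTER_CUBIC)
im=cv2.imread("pics/top0.png"); b=cv2.resize(im[150:280,80:220],None,fx=4,fy=4,interpolation=cv2.INTER_CUBIC)
cv2.imwrite("pics/c1.png",a);cv2.imwrite("pics/c2.png",b)
d=np.load("top0.npy"); W=cloud("top",d)
for nm,(r0,r1,c0,c1) in dict(small=(185,235,165,205),big=(180,230,80,160)).items():
    w=W[r0:r1,c0:c1].reshape(-1,3); w=w[~np.isnan(w[:,0])]
    print(nm,"zmax",w[:,2].max(), "n",len(w))
    for lo,hi in [(.003,.03),(.03,.08),(.08,.14),(.14,.18),(.18,.3)]:
        s=w[(w[:,2]>lo)&(w[:,2]<hi)]
        if len(s): print(lo,hi,len(s),s.mean(0).round(4),s.min(0).round(3),s.max(0).round(3))
E
```

```text
small zmax 0.22382922896248908 n 1994
0.003 0.03 605 [0.456  0.3611 0.0071] [0.359 0.287 0.003] [0.545 0.437 0.03 ]
0.03 0.08 83 [0.463  0.367  0.0491] [0.392 0.331 0.03 ] [0.494 0.401 0.073]
0.08 0.14 12 [0.4015 0.3386 0.1163] [0.389 0.332 0.088] [0.442 0.353 0.139]
0.14 0.18 101 [0.4186 0.3495 0.174 ] [0.392 0.323 0.143] [0.534 0.37  0.18 ]
0.18 0.3 45 [0.4314 0.3568 0.2045] [0.395 0.335 0.18 ] [0.445 0.371 0.224]
big zmax 0.3023128578412849 n 3987
0.003 0.03 1318 [0.4682 0.5803 0.0079] [0.377 0.457 0.003] [0.563 0.76  0.03 ]
0.03 0.08 235 [0.4643 0.549  0.058 ] [0.423 0.499 0.03 ] [0.508 0.634 0.078]
0.08 0.14 16 [0.5022 0.626  0.1096] [0.498 0.624 0.08 ] [0.507 0.632 0.138]
0.14 0.18 11 [0.4914 0.6069 0.1649] [0.462 0.569 0.142] [0.507 0.629 0.18 ]
0.18 0.3 273 [0.4802 0.5954 0.2439] [0.458 0.566 0.182] [0.508 0.644 0.299]
```

View pics/c1.png

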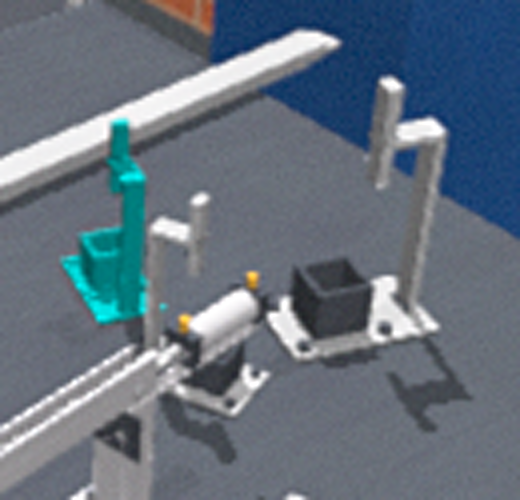

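View pics/c2.png

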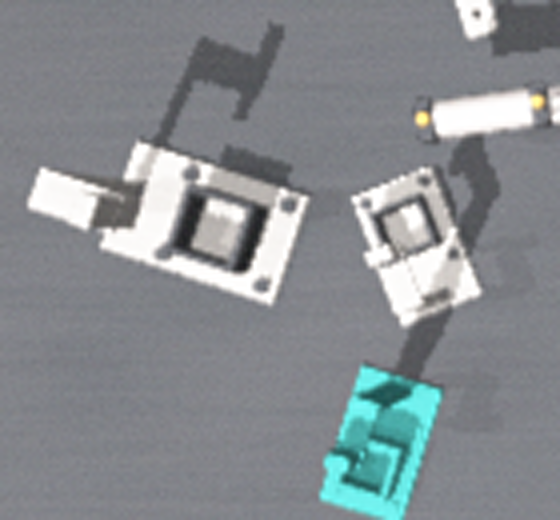

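Three look-alikes: turquoise (scene 284,155), large grey (scene 347,150; top z 0.30), and small grey (scene 302,170; top z 0.223). The small grey fits: it isn't turquoise, it is the smaller of the other two, and its top matches 199.5+22.5=222 mm. The crop confirms it, standing next to the index cylinder. Next I measure the poses.

```bash
python3 - <<'E'
from h import *
from scipy.spatial.transform import Rotation as R
im=cv2.imread("pics/top0.png");d=np.load("top0.npy"); W=cloud("top",d)
cal=ctrl.get_calibration("top"); print(np.array(cal["intrinsics"]).round(1).tolist(), (-np.array(cal["R"]).T@np.array(cal["t"])).round(3))
# carrier silhouettes
ctrl.camera("top")
for r in ctrl.silhouettes("carrier_grip","top"):
    m=r["pixels"]; ys,xs=np.nonzero(m); print("sil",round(r["p"],2),xs.mean(),ys.mean(),m.sum())
    if abs(xs.mean()-187)<12 and abs(ys.mean()-211)<14:
        w=W[m]; w=w[~np.isnan(w[:,0])]
        pl=w[(w[:,2]<.02)&(w[:,2]>.002)]; rect=cv2.minAreaRect(pl[:,:2].astype(np.float32)*1000); print("plat",rect,cv2.boxPoints(rect).round(0).tolist(),np.median(pl[:,2]))
        for lo,hi in [(.165,.19),(.21,.23)]:
            t=w[(w[:,2]>lo)&(w[:,2]<hi)]; print(lo,len(t),np.median(t,0).round(4)); print(cv2.minAreaRect(t[:,:2].astype(np.float32)*1000))
# rail
m=(W[...,2]>.172)&(W[...,2]<.215); m[:, :180]=0; m[:130]=0; m[200:]=0;m[:,355:]=0
w=W[m]; rect=cv2.minAreaRect(w[:,:2].astype(np.float32)*1000); print("rail",rect,len(w))
for lo in np.arange(.172,.215,.004): print(lo.round(3),((w[:,2]>=lo)&(w[:,2]<lo+.004)).sum())
o=ctrl.get_obs();q=o["eef_rot"]; print(R.from_quat([q[1],q[2],q[3],q[0]]).as_matrix().round(3))
E
```

```text
[[417.5, 0.0, 248.7], [0.0, 417.5, 188.7], [0.0, 0.0, 1.0]] [0.44  0.113 1.584]
sil 0.89 183.39564660691423 211.74007682458387 781
plat ((444.6109619140625, 366.52655029296875), (130.9231414794922, 86.76506805419922), 21.26945686340332) [[368.0, 383.0], [399.0, 302.0], [521.0, 350.0], [490.0, 431.0]] 0.006586014065463641
0.165 107 [0.4151 0.3509 0.1762]
((416.9683532714844, 353.2249755859375), (52.283016204833984, 25.334095001220703), 22.665176391601562)
0.21 22 [0.4386 0.3601 0.2207]
((438.2725830078125, 360.7328796386719), (11.11386775970459, 18.638813018798828), 20.034473419189453)
sil 0.85 174.62918340026775 260.48862115127173 747
sil 0.83 124.8388349514563 203.91132686084143 1545
rail ((590.67529296875, 63.088775634765625), (38.9881591796875, 553.91650390625), 8.67868423461914) 1552
0.172 158
0.176 219
0.18 316
0.184 271
0.188 165
0.192 151
0.196 90
0.2 89
0.204 67
0.208 24
0.212 2
[[ 0.307  0.     0.952]
 [-0.952 -0.     0.307]
 [ 0.    -1.    -0.   ]]
```

```bash
python3 - <<'E'
from h import *
from scipy.spatial.transform import Rotation as R
o=ctrl.get_obs();q=o["eef_rot"]; T=R.from_quat([q[1],q[2],q[3],q[0]]).as_matrix()
c=ctrl.get_calibration("wrist"); C=-np.array(c["R"]).T@np.array(c["t"])
print("cam in tool",(T.T@(C-o["eef_pos"])).round(3)); print("cam axes in tool (rows x,y,z)\n",(np.array(c["R"])@T).round(3)); print(np.array(c["intrinsics"]).round(0).tolist())
# rail in top: profile using yaw 8.7
d=np.load("top0.npy"); W=cloud("top",d)
m=(W[...,2]>.155)&(W[...,2]<.215); m[:, :180]=0; m[:130]=0; m[200:]=0;m[:,355:]=0
w=W[m]; a=np.radians(8.68); ex=np.array([np.cos(a),np.sin(a)]); ey=np.array([-np.sin(a),np.cos(a)])
x=w[:,:2]@ex; y=w[:,:2]@ey
for lo in np.arange(.56,.67,.004):
    s=(x>=lo)&(x<lo+.004); 
    if s.sum(): print(lo.round(3),s.sum(),np.percentile(w[s,2],[10,50,90]).round(4),y[s].min().round(3),y[s].max().round(3))
for lo in np.arange(-.25,.42,.02):
    s=(y>=lo)&(y<lo+.02)
    if s.sum(): print("y",lo.round(3),s.sum(),x[s].min().round(3),x[s].max().round(3),np.median(w[s,2]).round(3))
E
```

```text
cam in tool [-0.001 -0.143  0.073]
cam axes in tool (rows x,y,z)
 [[ 1.    -0.    -0.   ]
 [-0.    -0.285 -0.959]
 [ 0.     0.959 -0.285]]
[[275.0, 0.0, 252.0], [0.0, 275.0, 191.0], [0.0, 0.0, 1.0]]
0.56 4 [0.1607 0.162  0.1642] -0.261 0.054
0.564 3 [0.1638 0.1646 0.166 ] -0.261 0.053
0.568 2 [0.1625 0.1629 0.1634] -0.262 0.053
0.572 20 [0.1604 0.1637 0.1795] -0.297 0.087
0.576 222 [0.1635 0.1863 0.1985] -0.304 0.246
0.58 155 [0.1659 0.1906 0.1977] -0.301 0.25
0.584 193 [0.1726 0.1825 0.1898] -0.306 0.25
0.588 198 [0.1726 0.1818 0.1917] -0.306 0.249
0.592 193 [0.1729 0.1823 0.1912] -0.303 0.245
0.596 184 [0.1724 0.1822 0.1915] -0.303 0.245
0.6 194 [0.1736 0.1823 0.1894] -0.303 0.247
0.604 284 [0.1735 0.1905 0.2058] -0.305 0.246
0.608 94 [0.1823 0.2026 0.2075] -0.295 0.249
0.612 4 [0.1687 0.186  0.1884] -0.282 0.243
0.616 3 [0.1596 0.1638 0.165 ] -0.264 0.052
0.62 3 [0.1609 0.1609 0.1643] -0.264 0.052
0.624 3 [0.1612 0.1625 0.1627] -0.264 0.051
0.628 1 [0.16 0.16 0.16] 0.051 0.051
y -0.25 64 0.577 0.61 0.184
y -0.23 65 0.577 0.61 0.182
y -0.21 61 0.577 0.609 0.179
y -0.19 63 0.578 0.609 0.185
y -0.17 68 0.577 0.609 0.182
y -0.15 62 0.578 0.61 0.179
y -0.13 62 0.578 0.609 0.185
y -0.11 65 0.578 0.609 0.183
y -0.09 61 0.578 0.61 0.179
y -0.07 64 0.578 0.61 0.184
y -0.05 64 0.578 0.61 0.182
y -0.03 64 0.578 0.61 0.178
y -0.01 62 0.578 0.61 0.184
y 0.01 63 0.578 0.609 0.183
y 0.03 64 0.565 0.61 0.18
y 0.05 81 0.562 0.628 0.182
y 0.07 70 0.574 0.61 0.184
y 0.09 54 0.578 0.609 0.181
y 0.11 47 0.579 0.608 0.174
y 0.13 66 0.576 0.612 0.188
y 0.15 55 0.576 0.612 0.188
y 0.17 56 0.579 0.61 0.189
y 0.19 56 0.579 0.61 0.188
y 0.21 57 0.579 0.609 0.188
y 0.23 68 0.577 0.613 0.192
y 0.25 1 0.583 0.583 0.189
```

Call:
step_arm(
  commands=[
    [0,0,0,1,-1,1,1],
    [0,0,0,1,-1,1,1],
    [0,0,0,0.9,-1,1,1],
    [0,0,0,-1,-1,1,1],
    [0,0,0,-1,-1,1,1],
    [0,0,0,-1,-0.5,1,1],
    [0,0,0,-1,0,1,1],
    [0,0,0,-1,0,1,1],
  ],
)

```text
time_s: 1.6
eef_pos: [0.3817, -0.4137, 0.3925]
eef_rot: [-0.571, 0.572, -0.416, 0.417]
wrist_force: [0.4, -0.6, -0.2]
opening: 0.999
```

Call:
step_arm(
  commands=[
    [0,0.15,0,-0.97,0.12,0.85,1],
    [0,0.15,0,-0.97,0.12,0.85,1],
    [0,0.15,0,-0.97,0.12,0.85,1],
    [0,0.15,0,-0.97,0.12,0.85,1],
    [0,0.15,0,-0.97,0.12,0.85,1],
    [0,0.15,0,-0.97,0.12,0.85,1],
    [0,0.15,0,-0.97,0.12,0.85,1],
    [0,0.15,0,-0.97,0.12,0.85,1],
    [0,0.15,0,-0.97,0.12,0.85,1],
    [0,0.15,0,-0.97,0.12,0.85,1],
  ],
)

```text
time_s: 2.6
eef_pos: [0.5595, -0.0703, 0.3556]
eef_rot: [0.537, -0.537, 0.46, -0.46]
wrist_force: [0.3, -0.5, 0.6]
opening: 1.0
```

Call:
step_arm(
  commands=[
    [0,0,0,0,0,0,1],
    [0,0,0,0,0,0,1],
    [0,0,0,0,0,0,1],
  ],
)

```text
time_s: 2.9
eef_pos: [0.5587, -0.0726, 0.3557]
eef_rot: [-0.537, 0.537, -0.46, 0.46]
wrist_force: [-0.3, -0.4, -0.2]
opening: 1.0
```

```bash
cat > rail.py <<'E'
from h import *
import sys
n=sys.argv[1]
from scipy.spatial.transform import Rotation as R
o=ctrl.get_obs(); q=o["eef_rot"]; T=R.from_quat([q[1],q[2],q[3],q[0]]).as_matrix(); print(o["eef_pos"].round(4),"yaw",np.degrees(np.arctan2(T[1,2],T[0,2])).round(2))
cal=ctrl.get_calibration("wrist"); im,d=ctrl.camera("wrist"); cv2.imwrite(f"pics/w{n}.png",im); np.savez(f"w{n}.npz",d=d,K=cal["intrinsics"],R=cal["R"],t=cal["t"])
E
python3 rail.py 1
python3 - <<'E'
from h import *
z=np.load("w1.npz"); W=cloud("wrist",z["d"],dict(intrinsics=z["K"],R=z["R"],t=z["t"]))
m=(W[...,2]>.195)&(W[...,2]<.212); w=W[m]; rect=cv2.minAreaRect(w[:,:2].astype(np.float32)*1000); print(rect,len(w))
m=(W[...,2]>.165)&(W[...,2]<.212); w=W[m]
for yaw in [8.2,8.5,8.8,9.1]:
    a=np.radians(yaw); ex=np.array([np.cos(a),np.sin(a)])
    g=w[(w[:,2]>.2)]; x=g[:,:2]@ex; print(yaw,np.std(x),np.median(x),len(g))
E
```

```text
[ 0.5587 -0.0726  0.3557] yaw 8.84
((604.6785888671875, -14.496170043945312), (32.04297637939453, 399.9908142089844), 8.49947738647461) 3006
8.2 0.001314150396177365 0.6104673441243027 1572
8.5 0.0011604470872585604 0.6099167879945635 1572
8.8 0.0013000292698582224 0.6091782840219913 1572
9.1 0.0016605028100962357 0.6088404424151201 1572
```

View pics/w1.png

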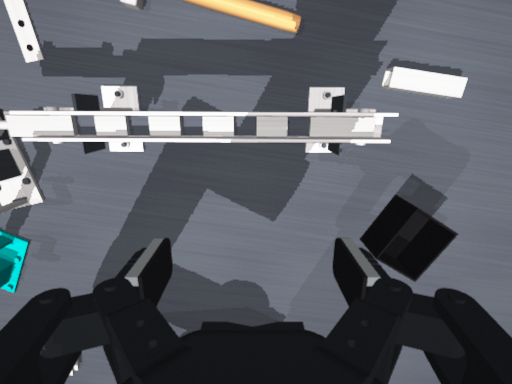

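```bash
python3 - <<'E'
from h import *
z=np.load("w1.npz"); W=cloud("wrist",z["d"],dict(intrinsics=z["K"],R=z["R"],t=z["t"]))
a=np.radians(8.5); ex=np.array([np.cos(a),np.sin(a)]); ey=np.array([-np.sin(a),np.cos(a)]); c=np.array([.6047,-.0145])
w=W[~np.isnan(W[...,0])]; x=(w[:,:2]-c)@ex; y=(w[:,:2]-c)@ey
s=(abs(x)<9)&(w[:,2]>.15)
for lo in np.arange(-.1,.16,.0025):
    k=(y>=lo)&(y<lo+.0025)&(abs(x)<.009)&(w[:,2]>.15)
    print(round(lo*1000,1),k.sum(),np.percentile(w[k,2]*1000,[20,50,80]).round(1) if k.sum() else "")
for lo in np.arange(-.02,.02,.001):
    k=(x>=lo)&(x<lo+.001)&(abs(y)<.15)&(w[:,2]>.15)
    if k.sum(): print("x",round(lo*1000,1),k.sum(),np.percentile(w[k,2]*1000,[20,50,80]).round(1))
E
```

```text
-100.0 33 [174.6 175.3 175.9]
-97.5 34 [174.9 175.4 175.8]
-95.0 37 [175.2 175.5 176. ]
-92.5 36 [174.9 175.5 175.9]
-90.0 21 [182.5 183.2 184.1]
-87.5 33 [182.5 183.3 183.8]
-85.0 41 [182.9 183.3 184. ]
-82.5 42 [182.6 183.2 183.9]
-80.0 35 [183.  183.4 183.8]
-77.5 34 [182.9 183.5 184.1]
-75.0 38 [182.7 183.4 184. ]
-72.5 44 [182.8 183.5 183.7]
-70.0 34 [182.7 183.3 183.7]
-67.5 32 [182.9 183.5 183.8]
-65.0 34 [182.8 183.7 184.2]
-62.5 46 [182.7 183.3 184.1]
-60.0 33 [182.8 183.4 184.1]
-57.5 33 [182.7 183.8 184.1]
-55.0 33 [175.4 182.4 183.8]
-52.5 48 [174.8 175.5 176. ]
-50.0 32 [174.7 175.4 176. ]
-47.5 32 [174.7 175.4 175.9]
-45.0 32 [175.1 175.6 176. ]
-42.5 32 [174.8 175.2 175.9]
-40.0 39 [174.9 175.4 175.9]
-37.5 41 [174.7 175.2 175.6]
-35.0 32 [174.9 175.7 176.2]
-32.5 31 [175.  175.5 176. ]
-30.0 48 [175.2 180.4 183.1]
-27.5 32 [182.6 183.1 183.6]
-25.0 32 [183.  183.3 183.9]
-22.5 37 [182.8 183.5 184.2]
-20.0 40 [182.8 183.4 184. ]
-17.5 34 [182.8 183.4 184.2]
-15.0 32 [183.  183.5 183.9]
-12.5 34 [182.8 183.3 183.8]
-10.0 40 [183.  183.7 184.4]
-7.5 37 [182.7 183.2 184. 
[... 2198 characters left out ...]
x -6.0 228 [175.6 182.8 183.8]
x -5.0 250 [175.5 182.8 183.7]
x -4.0 243 [175.5 182.8 183.6]
x -3.0 210 [175.6 182.8 183.7]
x -2.0 240 [175.4 182.7 183.8]
x -1.0 245 [175.6 182.8 183.9]
x 0.0 241 [175.6 182.7 183.8]
x 1.0 235 [175.2 182.4 183.7]
x 2.0 241 [175.4 182.6 183.6]
x 3.0 240 [175.5 182.8 183.7]
x 4.0 245 [175.8 182.8 183.9]
x 5.0 250 [175.4 182.7 183.8]
x 6.0 240 [175.6 182.8 183.7]
x 7.0 234 [175.6 182.9 183.8]
x 8.0 264 [175.7 182.8 183.6]
x 9.0 257 [175.6 182.7 183.6]
x 10.0 273 [175.4 182.  183.4]
x 11.0 52 [171.2 172.  182.7]
x 12.0 288 [204.5 205.1 205.8]
x 13.0 297 [204.9 205.5 206.1]
x 14.0 294 [204.9 205.4 206.1]
x 15.0 392 [196.9 204.8 205.7]
x 16.0 21 [168.1 178.3 188.1]
```

Rail: centre (0.6047,-0.0145), yaw 8.5°, bar top at z 0.183. The nearest notch is centred at y'=+18.5 mm. In the wrist picture the lands show white and the notches grey between columns 70 and 380. Next I go above the carrier.

Call:
step_arm(
  commands=[
    [0,-0.14,0,-1,0,0,1],
    [0,-0.14,0,-1,0,0,1],
    [0,-0.14,0,-1,0,0,1],
    [0,-0.14,0,-1,0,0,1],
    [0,-0.14,0,-1,0,0,1],
    [0,-0.14,0,-1,0,0,1],
    [0,-0.14,0,-1,0,0,1],
    [0,-0.14,0,-1,0,0,1],
    [0,-0.14,0,-1,0,0,1],
    [0,-0.14,0,-1,0,0,1],
  ],
)

```text
time_s: 3.95
eef_pos: [0.4933, 0.2204, 0.356]
eef_rot: [0.569, -0.569, 0.42, -0.42]
wrist_force: [0.3, 0.5, -0.2]
opening: 1.0
```

Call:
step_arm(
  commands=[
    [0,-0.14,0,-1,0,0,1],
    [0,-0.14,0,-1,0,0,1],
    [0,-0.14,0,-1,0,0,1],
    [0,-0.14,0,-1,0,0,1],
    [0,-0.14,0,-0.9,0,0,1],
    [0,0,0,0,0,0,1],
    [0,0,0,0,0,0,1],
    [0,0,0,0,0,0,1],
    [0,0,0,0,0,0,1],
  ],
)

```text
time_s: 4.85
eef_pos: [0.4464, 0.3584, 0.3557]
eef_rot: [0.584, -0.584, 0.399, -0.399]
wrist_force: [-0.1, 0.3, -0.1]
opening: 0.997
```

```bash
python3 rail.py 2
cat > car.py <<'E'
from h import *
import sys
z=np.load(sys.argv[1]); W=cloud("wrist",z["d"],dict(intrinsics=z["K"],R=z["R"],t=z["t"]))
c0=np.array([.4385,.3605])
w=W[~np.isnan(W[...,0])]; r=np.linalg.norm(w[:,:2]-c0,axis=1)
for lo,hi,rr in [(.214,.23,.04),(.166,.185,.07),(.003,.012,.1)]:
    s=w[(w[:,2]>lo)&(w[:,2]<hi)&(r<rr)]
    if len(s): print(lo,len(s),np.median(s,0).round(4),cv2.minAreaRect(s[:,:2].astype(np.float32)*1000))
E
python3 car.py w2.npz
```

```text
[0.4464 0.3584 0.3557] yaw 21.35
0.214 239 [0.4412 0.3619 0.2221] ((440.05938720703125, 361.7654113769531), (11.805615425109863, 18.97239875793457), 21.16485595703125)
0.166 543 [0.4109 0.3504 0.1772] ((419.8351135253906, 353.65374755859375), (55.48084259033203, 24.968338012695312), 22.30190658569336)
0.003 2390 [0.4594 0.3702 0.0065] ((448.3533935546875, 369.1217041015625), (146.72193908691406, 171.05419921875), 8.464970588684082)
```

View pics/w2.png

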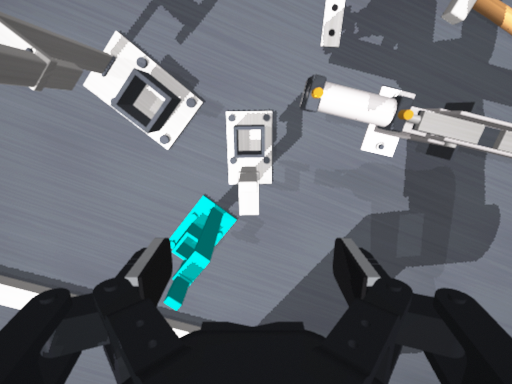

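Call:
step_arm(
  commands=[
    [0,-0.075,0,-0.18,0.5,-0.15,1],
    [0,0,0,0,0.9,0,1],
    [0,0,0,0,0.9,0,1],
    [0,0,0,0,0.8,0,1],
    [0,0,0,0,0.4,0,1],
    [0,0,0,0,0,0,1],
    [0,0,0,0,0,0,1],
    [0,0,0,0,0,0,1],
  ],
)

```text
time_s: 5.7
eef_pos: [0.4403, 0.3634, 0.2522]
eef_rot: [0.587, -0.585, 0.395, -0.396]
wrist_force: [0.0, 0.4, 0.1]
opening: 1.001
```

```bash
python3 rail.py 3; python3 car.py w3.npz
```

```text
[0.4403 0.3634 0.2522] yaw 21.92
0.214 572 [0.4413 0.3626 0.2219] ((440.3158264160156, 362.2831115722656), (11.679265022277832, 20.017629623413086), 22.16792869567871)
0.166 899 [0.4085 0.3512 0.1772] ((419.8721008300781, 353.9339904785156), (55.532386779785156, 24.89703941345215), 22.217405319213867)
0.003 3720 [0.4578 0.3696 0.0064] ((453.79095458984375, 353.98968505859375), (130.42013549804688, 105.84771728515625), 21.611539840698242)
```

View pics/w3.png

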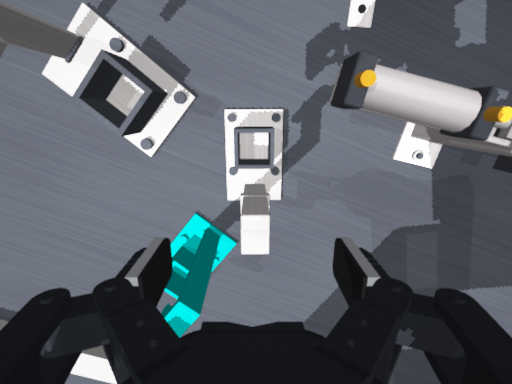

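```bash
python3 - <<'E'
from h import *
z=np.load("w3.npz"); W=cloud("wrist",z["d"],dict(intrinsics=z["K"],R=z["R"],t=z["t"]))
im=cv2.imread("pics/w3.png"); m=(im[...,0].astype(int)-im[...,2]>80)&(im[...,1].astype(int)-im[...,2]>80)
w=W[m]; t=w[w[:,2]>.15]; print(len(t),np.nanmin(t,0).round(3),np.nanmax(t,0).round(3))
T=np.array([-np.sin(np.radians(22)),np.cos(np.radians(22))]); E_=np.array([T[1],-T[0]])
p=t[:,:2]-np.array([.4403,.3623]); print("along jaw",(p@T).min().round(3),(p@T).max().round(3),"along x",(p@E_).min().round(3),(p@E_).max().round(3))
E
```

```text
1165 [0.278 0.369 0.15 ] [0.449 0.406 0.337]
along jaw 0.022 0.097 along x -0.14 0.019
```

Call:
step_arm(
  commands=[
    [0,-0.05,0,0.04,0.4,0,1],
    [0,0,0,0,0.7,0,1],
    [0,0,0,0,0.6,0,1],
    [0,0,0,0,0.4,0,1],
    [0,0,0,0,0.14,0,1],
    [0,0,0,0,0,0,1],
    [0,0,0,0,0,0,1],
  ],
)

```text
time_s: 6.45
eef_pos: [0.4405, 0.3622, 0.1842]
eef_rot: [0.587, -0.587, 0.394, -0.395]
wrist_force: [-0.1, -0.0, 0.4]
opening: 1.001
```

Call:
step_arm(
  commands=[
    [0,0,0,0,0,0,0.7],
    [0,0,0,0,0,0,0.5],
    [0,0,0,0,0,0,0.4],
    [0,0,0,0,0,0,0.33],
    [0,0,0,0,0,0,0.28],
    [0,0,0,0,0,0,0.28],
  ],
)

```text
time_s: 7.05
eef_pos: [0.44, 0.3619, 0.1834]
eef_rot: [0.587, -0.587, 0.394, -0.394]
wrist_force: [-0.6, 0.1, 0.0]
opening: 0.281
```

Call:
step_arm(
  commands=[
    [0,0,0,0,0,0,0.22],
    [0,0,0,0,0,0,0.15],
    [0,0,0,0,0,0,0],
    [0,0,0,0,0,0,0],
    [0,0,0,0,0,0,0],
    [0,0,0,0,0,0,0],
    [0,0,0,0,0,0,0],
  ],
)

```text
time_s: 7.75
eef_pos: [0.4401, 0.3618, 0.1835]
eef_rot: [-0.587, 0.587, -0.394, 0.394]
wrist_force: [-0.3, -3.8, 2.7]
opening: 0.225
```

```bash
python3 rail.py 4; python3 car.py w4.npz
```

```text
[0.4401 0.3618 0.1835] yaw 22.21
0.214 2937 [0.4434 0.3632 0.2221] ((441.44781494140625, 361.9217224121094), (26.277751922607422, 74.22074890136719), 21.841007232666016)
0.166 879 [0.4049 0.3554 0.1771] ((419.74420166015625, 354.1083679199219), (56.5416259765625, 24.562522888183594), 22.066137313842773)
0.003 5501 [0.4568 0.3687 0.0065] ((445.08331298828125, 375.59832763671875), (129.23281860351562, 101.70609283447266), 22.195316314697266)
```

View pics/w4.png

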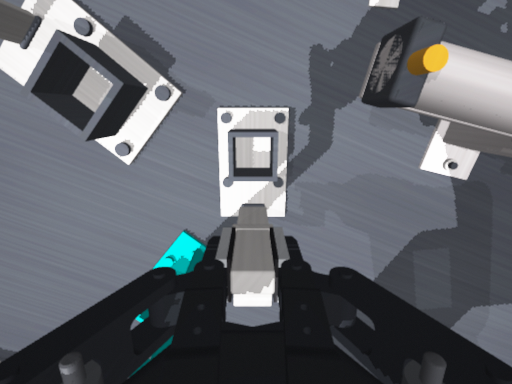

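Call:
step_arm(
  commands=[
    [0,0,0,0,-0.15,0,0],
    [0,0,0,0,-0.25,0,0],
    [0,0,0,0,-0.4,0,0],
    [0,0,0,0,-0.5,0,0],
    [0,0,0,0,-0.5,0,0],
    [0,0,0,0,-0.4,0,0],
    [0,0,0,0,-0.25,0,0],
    [0,0,0,0,0,0,0],
    [0,0,0,0,0,0,0],
  ],
)

```text
time_s: 8.7
eef_pos: [0.4398, 0.3618, 0.2567]
eef_rot: [-0.587, 0.587, -0.394, 0.394]
wrist_force: [0.2, 1.2, -9.7]
opening: 0.226
```

```bash
python3 rail.py 5; python3 - <<'E'
from h import *
im,d=ctrl.camera("scene"); cv2.imwrite("pics/s5.png",cv2.resize(im[80:280,150:410],None,fx=3,fy=3,interpolation=cv2.INTER_CUBIC))
print(ctrl.get_obs()["wrist_force"].round(2),ctrl.get_obs()["torque"].round(3))
E
```

```text
[0.4398 0.3618 0.2567] yaw 22.21
[ 0.52 -0.5  -9.32] [-0.02   0.001  0.043]
```

View pics/s5.png

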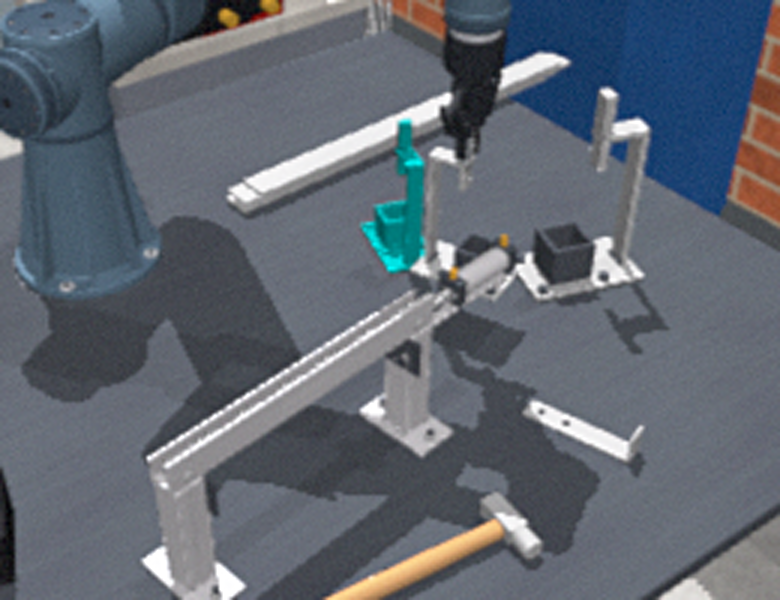

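Call:
step_arm(
  commands=[
    [0,0.1,0,0,-0.03,-0.3,0],
    [0,0.2,0,0.2,-0.03,-0.7,0],
    [0,0.28,0,0.4,0,-0.8,0],
    [0,0.28,0,0.6,0,-0.6,0],
    [0,0.28,0,0.8,0,0,0],
    [0,0.28,0,0.8,0,0,0],
    [0,0.28,0,0.8,0,0,0],
    [0,0.28,0,0.8,0,0,0],
    [0,0.2,0,0.8,0,0,0],
    [0,0.1,0,0.8,0,0,0],
  ],
)

```text
time_s: 9.8
eef_pos: [0.4162, 0.1616, 0.2584]
eef_rot: [-0.535, 0.536, -0.462, 0.462]
wrist_force: [1.1, 0.0, -9.4]
opening: 0.22
```

```bash
cat > st.py <<'E'
from h import *
from scipy.spatial.transform import Rotation as R
o=ctrl.get_obs(); q=o["eef_rot"]; T=R.from_quat([q[1],q[2],q[3],q[0]]).as_matrix(); p=o["eef_pos"]
a=np.radians(8.5); ex=np.array([np.cos(a),np.sin(a)]); ey=np.array([-np.sin(a),np.cos(a)]); c=np.array([.6047,-.0145])
print("t",round(o["time_s"],2),"rail x' y' mm",((p[:2]-c)@ex*1000).round(1),((p[:2]-c)@ey*1000).round(1),"z",(p[2]*1000).round(1),"toe z",(p[2]*1000-48.5).round(1),"yaw",np.degrees(np.arctan2(T[1,2],T[0,2])).round(2),"toolY",T[:,1].round(4),"F",o["wrist_force"].round(1),"M",o["torque"].round(2),"op",round(o["opening"],3))
E
python3 st.py
```

```text
t 9.8 rail x' y' mm -160.4 202.1 z 258.4 toe z 209.9 yaw 8.48 toolY [-6.e-04  0.e+00 -1.e+00] F [ 1.1  0.  -9.4] M [-0.01 -0.08 -0.01] op 0.22
```

Call:
step_arm(
  commands=[
    [0,0,0,0.8,0,0,0],
    [0,0,0,0.8,0,0.2,0],
    [0,0,0,0.8,0,0.4,0],
    [0,0,0,0.8,0,0.5,0],
    [0,0,0,0.7,0,0.5,0],
    [0,0,0,0.6,0,0.5,0],
    [0,0,0,0.4,0,0.4,0],
    [0,0,0,0.2,0,0.2,0],
    [0,0,0,0,0,0,0],
    [0,0,0,0,0,0,0],
  ],
)

```text
time_s: 10.8
eef_pos: [0.5188, 0.0239, 0.2583]
eef_rot: [-0.536, 0.536, -0.462, 0.461]
wrist_force: [-0.5, 0.5, -8.1]
opening: 0.225
```

```bash
python3 st.py; python3 rail.py 6; python3 - <<'E'
from h import *
z=np.load("w6.npz"); W=cloud("wrist",z["d"],dict(intrinsics=z["K"],R=z["R"],t=z["t"]))
a=np.radians(8.5); ex=np.array([np.cos(a),np.sin(a)]); ey=np.array([-np.sin(a),np.cos(a)]); c=np.array([.6047,-.0145])
w=W[~np.isnan(W[...,0])]; x=(w[:,:2]-c)@ex; y=(w[:,:2]-c)@ey
k=(w[:,2]>.202)&(w[:,2]<.21)&(x>0)&(x<.03); print("guard x",np.percentile(x[k]*1000,[5,50,95]).round(1),"slope deg",np.degrees(np.polyfit(y[k],x[k],1)[0]).round(2),k.sum())
k=(w[:,2]>.1945)&(w[:,2]<.2)&(x<-.008)&(x>-.022); print("lip x",np.percentile(x[k]*1000,[5,50,95]).round(1),k.sum(),np.median(w[k,2]))
for lo in np.arange(-.04,.08,.002):
    k=(y>=lo)&(y<lo+.002)&(abs(x)<.008)&(w[:,2]>.15)
    if k.sum(): print(round(lo*1000),(np.median(w[k,2])*1000).round(1),end="; ")
E
```

```text
t 10.8 rail x' y' mm -79.3 50.7 z 258.3 toe z 209.8 yaw 8.54 toolY [-1.5e-03  7.0e-04 -1.0e+00] F [-0.5  0.5 -8.1] M [ 0.01  0.06 -0.02] op 0.225
[0.5188 0.0239 0.2583] yaw 8.54
guard x [12.1 13.9 15.9] slope deg -0.02 3367
lip x [-16.  -14.  -12.5] 2735 0.19719940505656938
-40 175.2; -38 175.4; -36 175.7; -34 175.4; -32 175.6; -30 182.6; -28 183.3; -26 183.2; -24 183.4; -22 183.2; -20 183.5; -18 183.2; -16 183.6; -14 183.5; -12 183.3; -10 183.3; -8 183.4; -6 183.3; -4 183.5; -2 183.4; 0 183.5; 2 183.4; 4 183.2; 6 176.7; 8 175.2; 10 175.4; 12 175.2; 14 175.4; 16 175.5; 18 175.5; 20 175.3; 22 175.4; 24 175.4; 26 175.5; 28 175.4; 30 176.1; 32 183.4; 34 183.4; 36 183.4; 38 183.5; 40 183.4; 42 183.3; 44 183.6; 46 183.5; 48 183.3; 50 183.3; 52 183.6; 54 183.4; 56 183.5; 58 183.3; 60 183.5; 62 183.3; 64 183.4; 66 175.7; 68 175.4; 70 175.4; 72 175.3; 74 175.4; 76 175.4; 78 175.2;
```

View pics/w6.png

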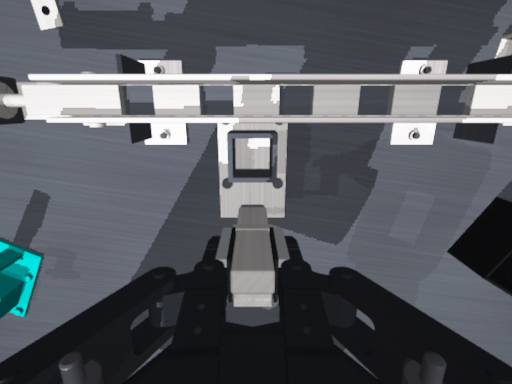

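Call:
step_arm(
  commands=[
    [0,0,0,0,0,0.2,0],
    [0,0,0,0.05,0,0.4,0],
    [0,0,0,0.05,0,0.5,0],
    [0,0,0,0,0,0.5,0],
    [0,0,0,0,0,0.45,0],
    [0,0,0,0,0,0.35,0],
    [0,0,0,0,0,0.2,0],
    [0,0,0,0,0,0.04,0],
    [0,0,0,0,0,0,0],
    [0,0,0,0,0,0,0],
  ],
)

```text
time_s: 11.85
eef_pos: [0.5981, 0.0321, 0.2586]
eef_rot: [-0.536, 0.536, -0.462, 0.461]
wrist_force: [-0.1, 0.8, -8.8]
opening: 0.225
```

```bash
python3 st.py; python3 rail.py 7; python3 - <<'E'
from h import *
im,d=ctrl.camera("scene"); cv2.imwrite("pics/s7.png",cv2.resize(im[140:290,180:340],None,fx=4,fy=4,interpolation=cv2.INTER_CUBIC))
E
```

```text
t 11.85 rail x' y' mm 0.4 47.0 z 258.6 toe z 210.1 yaw 8.54 toolY [-6.e-04 -0.e+00 -1.e+00] F [-0.1  0.8 -8.8] M [ 0.02  0.01 -0.01] op 0.225
[0.5981 0.0321 0.2586] yaw 8.54
```

View pics/s7.png

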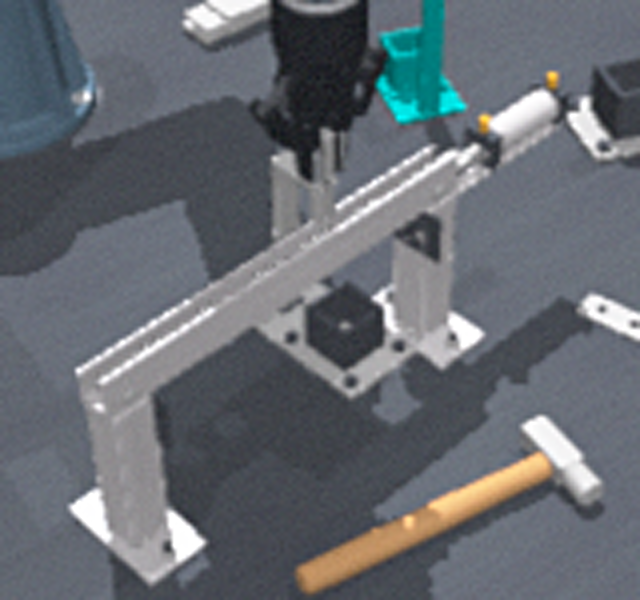

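View pics/w7.png

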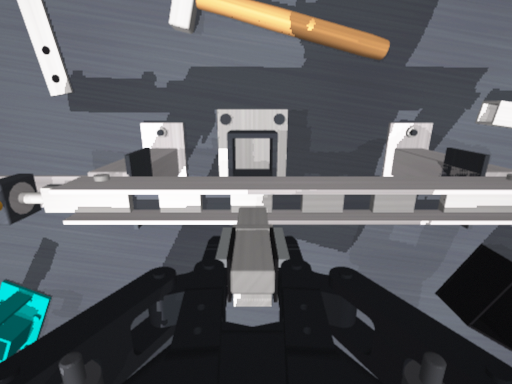

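Call:
step_arm(
  commands=[
    [0,0,0,0,0.15,0,0],
    [0,0,0,0,0.2,0,0],
    [0,0,0,0,0.18,0,0],
    [0,0,0,0,0.13,0,0],
    [0,0,0,0,0.07,0,0],
    [0,0,0,0,0,0,0],
    [0,0,0,0,0,0,0],
  ],
)

```text
time_s: 12.65
eef_pos: [0.5987, 0.032, 0.2369]
eef_rot: [0.536, -0.536, 0.461, -0.461]
wrist_force: [-0.0, -0.0, -8.4]
opening: 0.225
```

Call:
step_arm(
  commands=[
    [0,0,0,0,0.03,0,0],
    [0,0,0,0,0.03,0,0],
    [0,0,0,0,0,0,0],
    [0,0,0,0,0,0,0],
  ],
)

```text
time_s: 13.05
eef_pos: [0.5986, 0.032, 0.235]
eef_rot: [0.536, -0.536, 0.461, -0.461]
wrist_force: [0.2, -0.0, -8.0]
opening: 0.227
```

```bash
python3 st.py
```

```text
t 13.05 rail x' y' mm 0.8 46.9 z 235.0 toe z 186.5 yaw 8.53 toolY [ 1.e-04 -0.e+00 -1.e+00] F [ 0.2 -0.  -8. ] M [-0.07  0.02  0.01] op 0.227
```

Call:
step_arm(
  commands=[
    [0,0,0,0,0.03,0,0],
    [0,0,0,0,0.03,0,0],
    [0,0,0,0,0,0,0],
    [0,0,0,0,0,0,0],
  ],
)

```text
time_s: 13.45
eef_pos: [0.5985, 0.0321, 0.2331]
eef_rot: [-0.536, 0.536, -0.461, 0.461]
wrist_force: [-0.0, 0.0, -8.3]
opening: 0.224
```

Call:
step_arm(
  commands=[
    [0,0,0,0,0.02,0,0],
    [0,0,0,0,0.0,0,0],
    [0,0,0,0,0,0,0],
  ],
)

```text
time_s: 13.75
eef_pos: [0.5985, 0.0321, 0.2326]
eef_rot: [-0.536, 0.536, -0.461, 0.461]
wrist_force: [0.1, -0.3, -7.9]
opening: 0.223
```

Call:
step_arm(
  commands=[
    [0,0,0,0,0.02,0,0],
    [0,0,0,0,0.0,0,0],
    [0,0,0,0,0,0,0],
  ],
)

```text
time_s: 14.05
eef_pos: [0.5985, 0.0321, 0.2319]
eef_rot: [-0.536, 0.536, -0.461, 0.461]
wrist_force: [1.3, 0.3, -8.7]
opening: 0.226
```

Call:
step_arm(
  commands=[
    [0,0,0,0,0.02,0,0],
    [0,0,0,0,0.0,0,0],
    [0,0,0,0,0,0,0],
  ],
)

```text
time_s: 14.35
eef_pos: [0.5986, 0.032, 0.2315]
eef_rot: [0.536, -0.536, 0.461, -0.461]
wrist_force: [-0.6, -0.6, -7.5]
opening: 0.226
```

Call:
step_arm(
  commands=[
    [0,0,0,0,0.02,0,0],
    [0,0,0,0,0.0,0,0],
    [0,0,0,0,0,0,0],
  ],
)

```text
time_s: 14.65
eef_pos: [0.5987, 0.0321, 0.2315]
eef_rot: [0.536, -0.536, 0.461, -0.462]
wrist_force: [-1.8, 0.6, -2.2]
opening: 0.224
```

Touched down: about 6 N on the bar, on the land at y'=47. Now I slide towards the notch.

Call:
step_arm(
  commands=[
    [0,0,0,0.04,0,0,0],
    [0,0,0,0.06,0,0,0],
    [0,0,0,0.08,0,0,0],
    [0,0,0,0.08,0,0,0],
    [0,0,0,0.08,0,0,0],
  ],
)

```text
time_s: 15.15
eef_pos: [0.6006, 0.0224, 0.2314]
eef_rot: [0.536, -0.535, 0.461, -0.462]
wrist_force: [-0.9, 4.7, 0.0]
opening: 0.218
```

```bash
python3 st.py
```

```text
t 15.15 rail x' y' mm 1.4 37.1 z 231.4 toe z 182.9 yaw 8.55 toolY [ 0.0016  0.001  -1.    ] F [-0.9  4.7  0. ] M [ 1.15  0.16 -0.09] op 0.218
```

Call:
step_arm(
  commands=[
    [0,0,0,0.08,0,-0.01,0],
    [0,0,0,0.08,0,-0.01,0],
    [0,0,0,0.08,0,-0.01,0],
    [0,0,0,0.08,0,0,0],
  ],
)

```text
time_s: 15.55
eef_pos: [0.6011, 0.0126, 0.2314]
eef_rot: [0.536, -0.535, 0.461, -0.462]
wrist_force: [-1.4, 4.6, 0.5]
opening: 0.228
```

Call:
step_arm(
  commands=[
    [0,0,0,0.06,0,0,0],
    [0,0,0,0.06,0,0,0],
    [0,0,0,0.04,0,0,0],
  ],
)

```text
time_s: 15.85
eef_pos: [0.6017, 0.0078, 0.2312]
eef_rot: [0.536, -0.535, 0.461, -0.462]
wrist_force: [-0.6, 5.0, -0.8]
opening: 0.221
```

```bash
python3 st.py
```

```text
t 15.85 rail x' y' mm 0.3 22.5 z 231.2 toe z 182.7 yaw 8.54 toolY [ 1.e-03  7.e-04 -1.e+00] F [-0.6  5.  -0.8] M [ 1.14  0.07 -0.  ] op 0.221
```

Call:
step_arm(
  commands=[
    [0,0,0,0.04,0,0,0],
    [0,0,0,0.04,0,0,0],
    [0,0,0,0,0,0,0],
    [0,0,0,0,0,0,0],
  ],
)

```text
time_s: 16.25
eef_pos: [0.6009, 0.0045, 0.2294]
eef_rot: [-0.535, 0.536, -0.462, 0.461]
wrist_force: [0.6, -0.0, -8.9]
opening: 0.224
```

```bash
python3 st.py
```

```text
t 16.25 rail x' y' mm -0.9 19.4 z 229.4 toe z 180.9 yaw 8.51 toolY [-2.4e-03 -7.0e-04 -1.0e+00] F [ 0.6 -0.  -8.9] M [ 0.05 -0.02  0.01] op 0.224
```

The toe has dropped into the notch mouth: the friction force is gone and the full weight is back on the gripper. Lower it to the floor.

Call:
step_arm(
  commands=[
    [0,0,0,0.02,0.04,0.02,0],
    [0,0,0,0,0.04,0,0],
    [0,0,0,0,0.03,0,0],
    [0,0,0,0,0,0,0],
    [0,0,0,0,0,0,0],
  ],
)

```text
time_s: 16.75
eef_pos: [0.6023, 0.0047, 0.2274]
eef_rot: [-0.536, 0.536, -0.461, 0.461]
wrist_force: [-0.4, -0.1, -8.2]
opening: 0.223
```

Call:
step_arm(
  commands=[
    [0,0,0,0,0.02,0,0],
    [0,0,0,0,0.02,0,0],
    [0,0,0,0,0,0,0],
    [0,0,0,0,0,0,0],
  ],
)

```text
time_s: 17.15
eef_pos: [0.6023, 0.0047, 0.2263]
eef_rot: [-0.536, 0.536, -0.461, 0.461]
wrist_force: [0.0, -0.9, -8.5]
opening: 0.225
```

```bash
python3 st.py
```

```text
t 17.15 rail x' y' mm 0.5 19.4 z 226.3 toe z 177.8 yaw 8.53 toolY [-0. -0. -1.] F [ 0.  -0.9 -8.5] M [-0.03 -0.04  0.03] op 0.225
```

Call:
step_arm(
  commands=[
    [0,0,0,0.01,0.03,0,0],
    [0,0,0,0,0.02,0,0],
    [0,0,0,0,0,0,0],
    [0,0,0,0,0,0,0],
  ],
)

```text
time_s: 17.55
eef_pos: [0.6024, 0.0044, 0.2247]
eef_rot: [-0.536, 0.536, -0.461, 0.461]
wrist_force: [0.4, -0.2, -8.1]
opening: 0.224
```

Call:
step_arm(
  commands=[
    [0,0,0,0,0.02,0,0],
    [0,0,0,0,0,0,0],
    [0,0,0,0,0,0,0],
  ],
)

```text
time_s: 17.85
eef_pos: [0.6024, 0.0044, 0.2242]
eef_rot: [-0.536, 0.536, -0.461, 0.461]
wrist_force: [0.9, -0.7, -8.8]
opening: 0.222
```

Call:
step_arm(
  commands=[
    [0,0,0,0,0.02,0,0],
    [0,0,0,0,0,0,0],
    [0,0,0,0,0,0,0],
  ],
)

```text
time_s: 18.15
eef_pos: [0.6024, 0.0045, 0.2236]
eef_rot: [0.536, -0.536, 0.461, -0.461]
wrist_force: [-0.6, 0.5, -8.3]
opening: 0.225
```

```bash
python3 st.py
```

```text
t 18.15 rail x' y' mm 0.5 19.1 z 223.6 toe z 175.1 yaw 8.53 toolY [-1.e-04  1.e-04 -1.e+00] F [-0.6  0.5 -8.3] M [ 0.03 -0.04  0.01] op 0.225
```

Call:
step_arm(
  commands=[
    [0,0,0,0,0.015,0,0],
    [0,0,0,0,0,0,0],
    [0,0,0,0,0,0,0],
  ],
)

```text
time_s: 18.45
eef_pos: [0.6025, 0.0044, 0.2235]
eef_rot: [0.536, -0.536, 0.461, -0.461]
wrist_force: [-1.1, 0.2, -6.0]
opening: 0.224
```

Call:
step_arm(
  commands=[
    [0,0,0,0,0.015,0,0],
    [0,0,0,0,0,0,0],
    [0,0,0,0,0,0,0],
  ],
)

```text
time_s: 18.75
eef_pos: [0.6026, 0.0044, 0.2234]
eef_rot: [0.536, -0.536, 0.461, -0.462]
wrist_force: [-2.8, 0.5, 1.3]
opening: 0.224
```

Call:
step_arm(
  commands=[
    [0,0,0,0,-0.006,0,0],
    [0,0,0,0,0,0,0],
    [0,0,0,0,0,0,0],
  ],
)

```text
time_s: 19.05
eef_pos: [0.6026, 0.0044, 0.2234]
eef_rot: [0.536, -0.536, 0.461, -0.462]
wrist_force: [-2.6, 0.8, 1.2]
opening: 0.22
```

```bash
python3 st.py; python3 rail.py 8; python3 - <<'E'
from h import *
im,d=ctrl.camera("scene"); cv2.imwrite("pics/s8.png",cv2.resize(im[140:290,180:340],None,fx=4,fy=4,interpolation=cv2.INTER_CUBIC))
z=np.load("w8.npz"); W=cloud("wrist",z["d"],dict(intrinsics=z["K"],R=z["R"],t=z["t"]))
a=np.radians(8.5); ex=np.array([np.cos(a),np.sin(a)]); ey=np.array([-np.sin(a),np.cos(a)]); c=np.array([.6047,-.0145])
w=W[~np.isnan(W[...,0])]; x=(w[:,:2]-c)@ex; y=(w[:,:2]-c)@ey
k=(w[:,2]>.03)&(w[:,2]<.06)&(x>.02)&(x<.085)&(abs(y-.019)<.05)
p=np.c_[x[k],y[k],np.ones(k.sum())]; co=np.linalg.lstsq(p,w[k,2],rcond=None)[0]; print("platform z",np.median(w[k,2]).round(4),"slopes deg",np.degrees(co[:2]).round(2),"rect",cv2.minAreaRect((np.c_[x,y][k]*1000).astype(np.float32)))
E
```

```text
t 19.05 rail x' y' mm 0.7 19.0 z 223.4 toe z 174.9 yaw 8.54 toolY [ 7.e-04 -1.e-04 -1.e+00] F [-2.6  0.8  1.2] M [0.15 0.74 0.04] op 0.22
[0.6026 0.0044 0.2234] yaw 8.54
platform z 0.046 slopes deg [ 0.22 -0.01] rect ((46.42123031616211, 20.134868621826172), (52.841705322265625, 79.93407440185547), 0.02028391882777214)
```

View pics/s8.png

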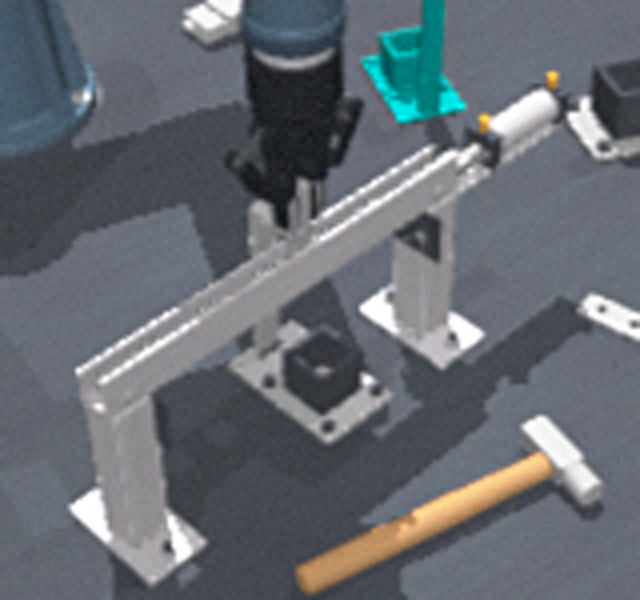

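View pics/w8.png

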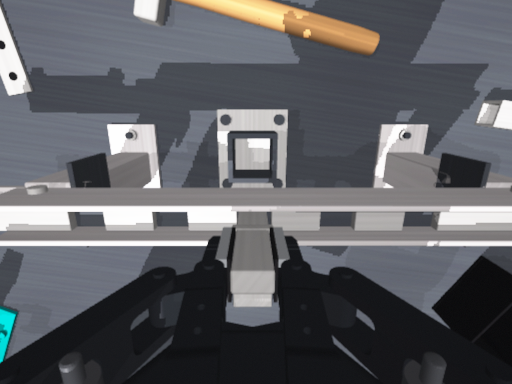

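Call:
step_arm(
  commands=[
    [0,0,0,0,-0.01,-0.01,0],
    [0,0,0,0,0,0,0],
    [0,0,0,0,0,0,0],
  ],
)

```text
time_s: 19.45
eef_pos: [0.6024, 0.0044, 0.2234]
eef_rot: [0.536, -0.536, 0.461, -0.462]
wrist_force: [-1.4, 1.2, 1.9]
opening: 0.225
```

Call:
step_arm(
  commands=[
    [0,0,0,0,-0.012,-0.01,0],
    [0,0,0,0,0,0,0],
    [0,0,0,0,0,0,0],
  ],
)

```text
time_s: 19.75
eef_pos: [0.6022, 0.0044, 0.2234]
eef_rot: [0.536, -0.536, 0.461, -0.462]
wrist_force: [1.4, 0.3, -0.7]
opening: 0.222
```

Now release slowly.

Call:
step_arm(
  commands=[
    [0,0,0,0,0,0,0.23],
    [0,0,0,0,0,0,0.25],
    [0,0,0,0,0,0,0.27],
    [0,0,0,0,0,0,0.3],
    [0,0,0,0,0,0,0.35],
    [0,0,0,0,0,0,0.4],
    [0,0,0,0,0,0,0.5],
    [0,0,0,0,0,0,0.6],
    [0,0,0,0,0,0,0.6],
  ],
)

```text
time_s: 20.65
eef_pos: [0.6018, 0.0043, 0.2235]
eef_rot: [0.536, -0.536, 0.461, -0.461]
wrist_force: [-0.7, 0.1, 0.3]
opening: 0.6
```

```bash
python3 st.py; python3 rail.py 9; cat > plat.py <<'E'
from h import *
import sys
z=np.load(sys.argv[1]); W=cloud("wrist",z["d"],dict(intrinsics=z["K"],R=z["R"],t=z["t"]))
a=np.radians(8.5); ex=np.array([np.cos(a),np.sin(a)]); ey=np.array([-np.sin(a),np.cos(a)]); c=np.array([.6047,-.0145])
w=W[~np.isnan(W[...,0])]; x=(w[:,:2]-c)@ex; y=(w[:,:2]-c)@ey
k=(w[:,2]>.03)&(w[:,2]<.06)&(x>.02)&(x<.085)&(abs(y-.019)<.05)
p=np.c_[x[k],y[k],np.ones(k.sum())]; co=np.linalg.lstsq(p,w[k,2],rcond=None)[0]; print("platform z",np.median(w[k,2]).round(4),"slopes deg",np.degrees(co[:2]).round(2),"rect",cv2.minAreaRect((np.c_[x,y][k]*1000).astype(np.float32)))
k=(w[:,2]>.255)&(w[:,2]<.27)&(abs(x)<.02)&(abs(y-.019)<.014); print("tab top",k.sum(),np.median(w[k,2]).round(4) if k.sum() else "", cv2.minAreaRect((np.c_[x,y][k]*1000).astype(np.float32)) if k.sum()>5 else "")
E
python3 plat.py w9.npz
```

```text
t 20.65 rail x' y' mm -0.1 19.0 z 223.5 toe z 175.0 yaw 8.53 toolY [ 0.  0. -1.] F [-0.7  0.1  0.3] M [ 0.02 -0.01  0.02] op 0.6
[0.6018 0.0043 0.2235] yaw 8.53
platform z 0.0462 slopes deg [0.68 0.02] rect ((46.51594543457031, 19.927017211914062), (52.968788146972656, 80.05562591552734), 0.01864774525165558)
tab top 1381 0.2619 ((0.058269500732421875, 20.14319610595703), (20.126052856445312, 13.075784683227539), 89.34751892089844)
```

View pics/w9.png

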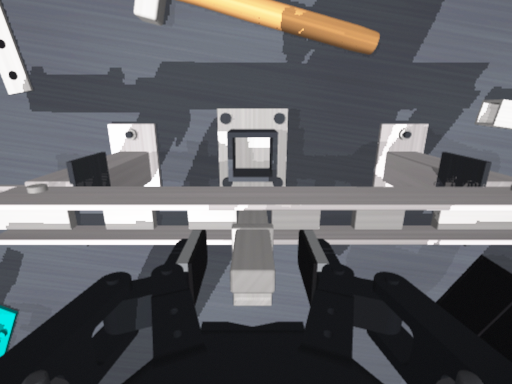

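Call:
step_arm(
  commands=[
    [0,0,0,0,0,0,0.8],
    [0,0,0,0,-0.3,0,0.8],
    [0,0,0,0,-0.6,0,0.8],
    [0,0,0,0,-0.8,0,0.8],
    [0,0,0,0,-0.8,0,0.8],
    [0,0,0,0,-0.8,0,0.8],
    [0,0,0,0,-0.5,0,0.8],
    [0,0,0,0,0,0,0.8],
    [0,0,0,0,0,0,0.8],
    [0,0,0,0,0,0,0.8],
  ],
)

```text
time_s: 21.7
eef_pos: [0.6011, 0.0044, 0.3358]
eef_rot: [-0.535, 0.536, -0.462, 0.461]
wrist_force: [-0.9, 0.4, 0.9]
opening: 0.803
```

```bash
python3 rail.py 10; python3 plat.py w10.npz;  python3 rail.py 11; python3 plat.py w11.npz; python3 - <<'E'
from h import *
im,d=ctrl.camera("scene"); cv2.imwrite("pics/s10.png",cv2.resize(im[140:290,180:340],None,fx=4,fy=4,interpolation=cv2.INTER_CUBIC))
im,d=ctrl.camera("top"); cv2.imwrite("pics/t10.png",im)
E
```

```text
[0.6011 0.0044 0.3358] yaw 8.53
platform z 0.0463 slopes deg [ 0.6  -0.23] rect ((46.89945602416992, 19.869184494018555), (52.47700881958008, 79.99372863769531), 0.018204916268587112)
tab top 372 0.262 ((0.0014514923095703125, 20.289871215820312), (11.9454927444458, 19.39490509033203), 0.2315976321697235)
[0.6011 0.0044 0.3357] yaw 8.53
platform z 0.0464 slopes deg [ 0.78 -0.2 ] rect ((46.89155960083008, 19.850658416748047), (52.40735626220703, 80.130615234375), 0.019064893946051598)
tab top 368 0.2621 ((-0.11840677261352539, 20.334041595458984), (19.329431533813477, 11.874788284301758), 89.97758483886719)
```

View pics/s10.png

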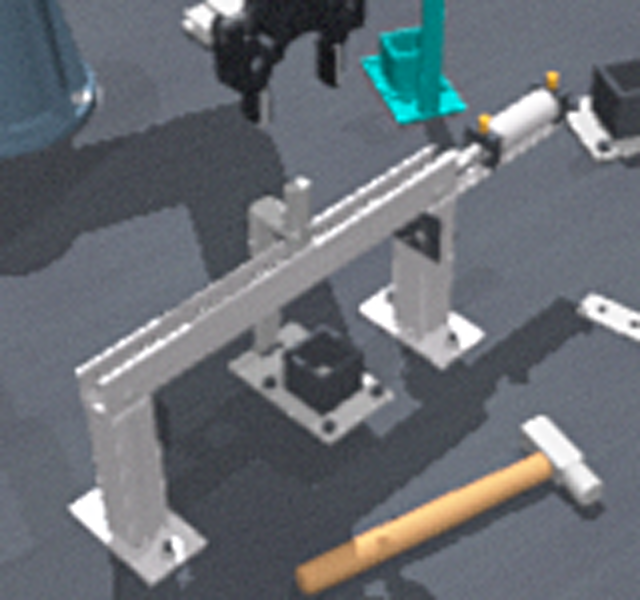

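View pics/w10.png

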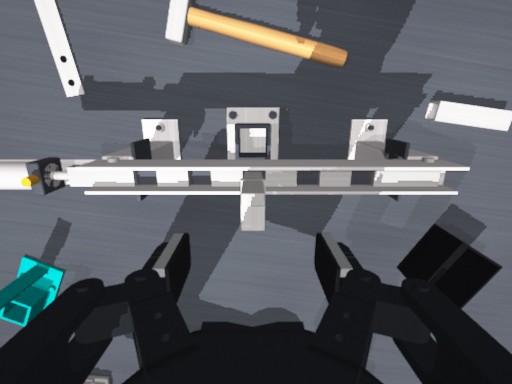

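View pics/t10.png

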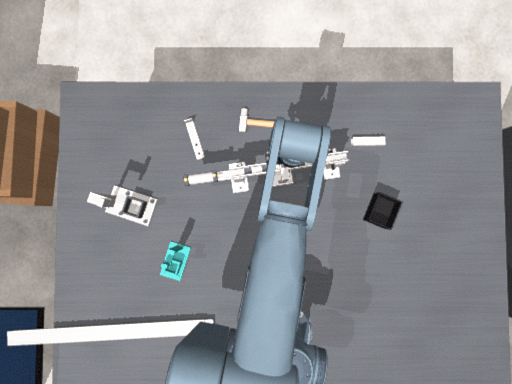

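The carrier hangs home: tab top at z 0.262 puts the toe at 0.175, the notch floor. It sits square and nothing else has moved. I wait briefly, re-check and hand in.

Call:
step_arm(
  commands=[
    [0,0,0,0,0,0,0.8],
    [0,0,0,0,0,0,0.8],
    [0,0,0,0,0,0,0.8],
    [0,0,0,0,0,0,0.8],
    [0,0,0,0,0,0,0.8],
    [0,0,0,0,0,0,0.8],
  ],
)

```text
time_s: 22.5
eef_pos: [0.6018, 0.0043, 0.3376]
eef_rot: [0.536, -0.536, 0.461, -0.461]
wrist_force: [-0.2, 0.1, -0.3]
opening: 0.8
```

```bash
python3 rail.py 12; python3 plat.py w12.npz; python3 -c "
from bench import ctrl
print(ctrl.hand_in())"
```

```text
[0.6018 0.0043 0.3376] yaw 8.54
platform z 0.0465 slopes deg [ 1.17 -0.07] rect ((46.76854705810547, 19.761011123657227), (52.704498291015625, 80.04751586914062), 0.017518434673547745)
tab top 356 0.262 ((0.1908268928527832, 20.015308380126953), (19.53430938720703, 11.599295616149902), 89.60218048095703)
the job is handed in; nothing more can be done
None
```

The carrier hangs fully home in the notch nearest the middle of the rail, and I handed the job in at about 22.5 s of the 72 s allowed.

**What I did:** I took the smaller grey carrier (not the turquoise or the large grey one) by its tab and lifted its toe over the front lip. I set it down on the bar with about 6 N, slid it about 28 mm until the toe dropped into the notch, and lowered it to the floor. Then I let go slowly and backed the gripper off upwards. The readings I took between moves stayed near 10 N in the slide and the seating, well under 40 N.

**Last checks:**
- **Seating:** the tab top measured z 0.262, which puts the toe at z 0.175, the notch floor. The toe is about 1.3 mm off the notch centre, within its 2.5 mm play.
- **Square:** yaw relative to the rail was within about 0.4°.
- **Still:** the last three looks, up to 0.8 s apart, agreed to within about 0.3 mm.
- **Other things:** the gripper was clear, and the bin, hammer, bracket and offcut looked unmoved in the pictures.

**One disagreement:** the platform's measured fore-aft tilt read 0.6°, 0.8° and then 1.2° over those last looks. The tab and platform positions did not change, so I took this as depth noise, but I did not confirm it.

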